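# Close the buffing hood and unlock the power lever

### The job

Get the bench buffing machine running: first swing the buffing box's hood all the way shut, then draw back the spring-loaded locking collar on the switch box's lever and, with the collar drawn back, flip the lever right over to its other side, letting the collar drop back into lock there. Never switch over while the hood is open, and leave the jar, the brush and the gem tray where they are.

Things in the scene. Friction and masses are not known exactly. Their poses are not given: they have to be found in the camera images.
- switch_box: Grey painted console fixed to the bench, 155 (x) by 170 (y) by 122 mm high. Origin: centre of its underside, x from -75 to +80 mm. Its face towards -x slopes at 45 degrees, rising from 27 mm high at x = -75 to 122 mm at x = +20; it looks to -x and up. The lever's pivot lies 60 mm straight above the origin.
- lever_pivot (a point): The lever's pivot, inside the box, 30 mm below the sloping face. Its z points square out of the face, (-0.707, 0, 0.707) in the box's frame: the lever's direction at mid-swing. Its x points up the slope, its y is the box's y. The lever swings in this y-z plane, from 0.45 rad towards +y (off) to 0.45 rad towards -y (on).
- hump_top (a point): Middle of the top of the dark steel hump that stands on the face between the lever's two places, 51 mm from the pivot, 21 mm above the face; 19 mm wide along the box's y, 20 mm along the slope. Two lower stops, 13 mm above the face, stand at y = +-35 mm, outside the lever's places.
- lever (a joint): Lever angle: 0 = leaning to the box's +y (start, off), 0.9 rad = leaning to its -y (on). Light friction, stays where left. With the collar seated the hump blocks it (about 0.05 rad of play at either side). It frees when the collar is drawn back by 8 mm or more.
- collar (a joint): How far the collar is drawn back along the lever, away from the pivot: 0 = seated, stop at 0.020 m. A spring returns it: 5 N when seated, 7 N at the stop. Let go away from the middle of the swing, it drops back beside the hump.
- collar_neck (a point): Point on the lever's axis in the collar's neck, 80 mm from the pivot when seated; z runs outward along the lever. Round the 10 mm lever shaft the collar has, going outward: square foot 18 mm wide, from 35 to 25 mm inward of this point; round neck 16 mm in diameter, from 25 inward to 20 outward; round flange 42 mm in diameter, 20 to 27 outward. Fingers astride the neck can hook the flange.
- lever_tip (a point): Centre of the black ball (18 mm diameter) at the lever's end, 140 mm from the pivot.
- buff_box: Green open-topped sheet-metal box, fixed to the bench, 150 (x) by 170 (y) by 100 mm high, with a buffing wheel inside and a motor on its +y side that sticks out 25 mm (70 mm in diameter, its axis 50 mm high). Origin: centre of its underside.
- hood (a joint): Hood angle: 0 = shut, flat on the box; 1.4 = widest open. A stiff hinge: it stays where it is left; about 3 N at its free edge moves it.
- hood_hinge (a point): Centre of the hood's hinge, on the top far (+x) edge of the buffing box, 100 mm high; the hinge runs along the box's y.
- hood_edge (a point): Middle of the hood's free edge on its outer face (the upper one when shut), 156 mm from the hinge. The hood is a grey plate 156 by 170 mm, 5 mm thick; the hinge lies in the plane of its inner face. An 18 mm lip hangs from the free edge on the inner side. The point's z points out of the outer face, its x from the free edge to the hinge.
- jar: Amber jar with metal cap, 48 mm in diameter, 55 mm tall, loose bystander; origin at the centre of its underside.
- brush: Wooden-handled brush, 140 mm long, lying, loose bystander; origin under its middle.
- gem_tray: White divided tray, 60 by 60 by 22 mm, loose bystander; origin at the centre of its underside.
Things that resemble listed ones, but are neither listed nor needed, are in the scene too. Of the things that look like the switch_box, the middle-sized one is meant.

How it is judged (in metres and radians):
On the way, in this order (a step that is already met when the one before it is completed fails the run):
1. the hood is shut while the lever is still off (value of joint hood below 0.06 rad and value of joint lever below 0.2 rad), for 0.2 s.
2. the collar is drawn back by over 7 mm while the lever is still on its off side (value of joint collar above 0.007 m and value of joint lever below 0.25 rad), for 0.05 s.
3. the lever is flipped to its on side (value of joint lever above 0.75 rad), for 0.1 s.
At the end, for the whole second after the job is handed in: The hood is shut (within 0.06 rad), the lever rests on its on side (beyond 0.8 rad) and the collar has dropped back to within 3 mm of its seat (value of joint hood below 0.06 rad and value of joint lever above 0.8 rad and value of joint collar below 0.003 m and velocity of joint lever between -0.05 and 0.05 rad/s); the robot touches nothing.
It fails at once if the lever is switched over (past 0.45 rad) while the hood is open (over 0.15 rad) (value of joint lever above 0.45 rad and value of joint hood above 0.15 rad).
It fails at once if the jar, the brush or the gem tray is moved by more than 30 mm (distance of any of jar, brush, gem_tray from where it was at the start of the episode above 0.03 m).
It also fails if it takes over 58 s, if anything falls off the work surface, if the arm or the gripper's body presses on something with over 40 N, if the wrist force passes 120 N, or if a joint passes its speed limit or range.

### The arm

A 6-joint arm with a two-finger parallel gripper is mounted at the origin on the work surface. World frame = base frame: x ahead of the robot, y to its left, z up, the work surface at z = 0. Lengths are in m, angles in degrees, forces in N, time in s.
With the tool pointing down it reaches from about 0.3 to 0.75 m from the base axis. Payload 8.5 kg.
Tool frame: the origin (TCP) lies at the very end of the fingers, on their centre line; the grasp point (between the pads) lies 19 mm behind it; z points along the fingers, y is the direction in which the jaws open and shut (so a half turn about z gives the same grasp; the last joint's range is limited). The gripper opens to 85 mm and grips with 20 to 120 N. Pads are 22 mm wide; open, the fingers measure 114 mm over their backs; the gripper's body (76 mm by 85 mm) begins 54 mm behind the grasp point. The pads swing forward as they close: fully open they stand 13 mm farther back than shut.
Start: joints at [-84.815, 21.807, 74.336, -0, 83.858, -12.336], TCP at [0.166, -0.524, 0.231] pointing down, gripper open.
Joint ranges: [-178.18, 178.18], [-50.72, 133.34], [12.68, 142.11], [-81.47, 261.47], [9.98, 163.14], [-165.26, 165.26]. Speed limits (degrees/s): [136.94, 136.94, 180, 180, 180, 180].

### API

Orientations are given as a 3x3 rotation matrix whose columns are the frame's x, y, z axes.
In Python, from rig import observe, get_image, calibration, close_job gives the robot as it stands.
- The arm moves only by the tool servo_tool, never from a script. Its argument "commands" is a list of rows, each an object with "delta_rot": the turn, a rotation vector about the world's x, y, z in units of 6 degrees (1.0 is 6 degrees), a list of three; "travel": the shift along the world's x, y, z in units of 30 mm (1.0 is 30 mm), a list of three; "fingers": the closure in counts, from 0 (fully open) to 255 (shut). A call has 1 to 8 rows; each row shifts and turns the pose as measured when the row begins; what a row does not reach is not made up. A row lasts 1/10 s, in which the tool goes at most 50 mm and 8.59 degrees, less where a joint would pass 70% of its speed; a pose out of reach is approached as far as the arm can. A call is refused whole if a number of a shift passes 1 or a number of a turn 1, either way. A call with a gripper value outside its range is refused whole. The fingers move at their own pace and stop on an object; "squeeze" is the grip in N (left out, the last holds). Time passes only in rows, so rows that do not move let the fingers close. It gives the time, the measured TCP pose, the force and the opening at its end, in the units of the state.
- observe(): the state, without advancing time (a new reading comes with each control period).
- get_image(name): name is "scene" or "top"; returns the picture (384x512x3 uint8, red, green, blue); there is no depth.
- calibration(name): a dict with "camera_matrix" (3x3 intrinsics, pixels), "position" and "rotation" of the camera in the world. Camera axes: x right, y down, z forward; pixel columns grow to the right and rows downward; lengths in m; the calibration is good to about 2 mm. A picture is of the moment at which its call begins. calibration takes no time and is no camera call.
- close_job(): hands the job in, once; it reports no verdict.
The state is a dict: "time_s": time; "q": joint angles; "qvel": joint speeds; "joint_efforts": joint torques, N m; "position": TCP position; "tool_rot": TCP orientation; "ft_force": force on the tool from outside, world axes, zero at the start; "wrist_torque": the same for the moment, N m; "grip_width": finger opening in m.
Only numpy, scipy, OpenCV 4.12 (cv2) and the standard library are available. Lean on these libraries where they do the work, as an engineer would, in place of code of your own. Each camera call takes 0.05 s, during which the arm holds its last target.

## Working session

There is one attempt and no reset: what is moved stays moved. The work goes in short steps, Python scripts to look and compute and a tool call to move; the robot and the scene stay as the last step left them, time stands still between calls to the robot, and variables do not carry over. Pictures are saved under pics/ and viewed, and the job is handed in when it is done.

Besides the shell and the picture viewer there is one more tool, called after "Request:" as name([rows], argument=value, ...), one row to a line, values as JSON. servo_tool: Moves the arm, as the interface text tells. Its arguments: {"type":"object","properties":{"commands":{"type":"array","items":{"type":"object","properties":{"delta_rot":{"type":"array","items":{"type":"number"}},"travel":{"type":"array","items":{"type":"number"}},"fingers":{"type":"number"}}}},"squeeze":{"type":"number"}},"required":["commands"]}

```bash
mkdir -p pics; ls; python3 - <<'E'
from rig import *
import cv2
for n in("scene","top"):
    cv2.imwrite(f"pics/{n}0.png",cv2.resize(get_image(n)[:,:,::-1],(800,600),interpolation=cv2.INTER_CUBIC))
    c=calibration(n);print(n,c)
print(observe())
E
```

```text
pics
scene {'camera_matrix': array([[406.4591167 ,   0.        , 260.34944995],
       [  0.        , 406.4591167 , 188.74283776],
       [  0.        ,   0.        ,   1.        ]]), 'position': array([ 1.53637609, -0.01502664,  0.78347277]), 'rotation': array([[-0.07551869,  0.53560287, -0.8410865 ],
       [ 0.99709481,  0.03215116, -0.06905239],
       [-0.00994275, -0.84385773, -0.53647486]])}
top {'camera_matrix': array([[450.19254086,   0.        , 249.75665573],
       [  0.        , 450.19254086, 197.40022555],
       [  0.        ,   0.        ,   1.        ]]), 'position': array([ 0.40761006, -0.09668933,  1.32461652]), 'rotation': array([[-0.00958574, -0.99511684,  0.09823743],
       [-0.99989868,  0.00850492, -0.01141505],
       [ 0.01052381, -0.0983369 , -0.99509753]])}
{'time_s': 0.1, 'q': array([-8.48174065e+01,  2.18358307e+01,  7.43806692e+01,  5.02294861e-04,
        8.38588396e+01, -1.23361669e+01]), 'qvel': array([-0.00772753, -0.14324843, -0.182646  , -0.07092858, -0.03476514,
        0.14557465]), 'joint_efforts': array([ 4.81754862e-03, -4.49217439e+01, -2.31660032e+01, -9.48125580e-05,
        3.63297768e-03,  6.48397762e-07]), 'position': array([ 0.1655308 , -0.52420933,  0.23078418]), 'tool_rot': array([[ 9.53618739e-01,  3.01017089e-01, -1.10095995e-04],
       [ 3.01016970e-01, -9.53617883e-01,  1.31033176e-03],
       [ 2.89442742e-04, -1.28269768e-03, -9.99999135e-01]]), 'ft_force': array([-0.41588432, -0.19083739,  1.04131751]), 'wrist_torque': array([0.00175019, 0.01986797, 0.02743393]), 'grip_width': 0.08542040800386486}
```

View pics/scene0.png

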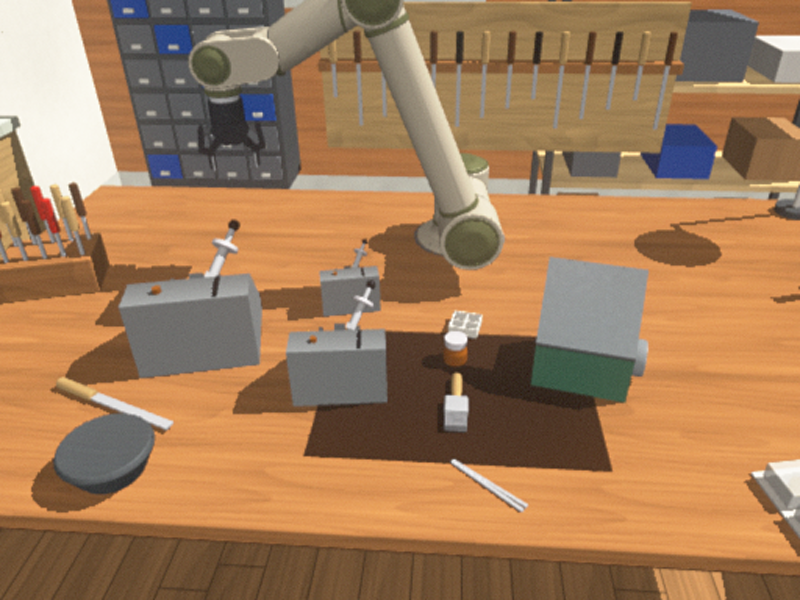

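View pics/top0.png

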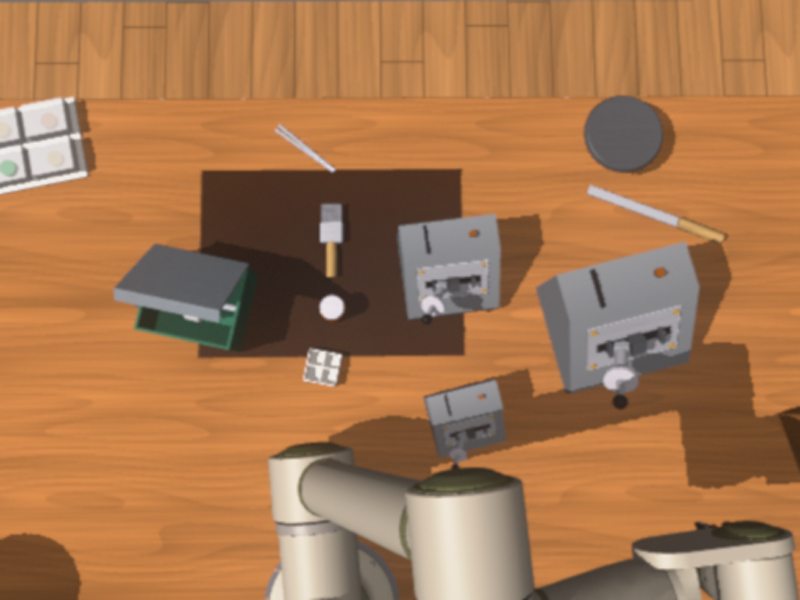

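Candidates for the switch_box (top view, 800x600): small at (465,420), middle-sized at (450,265), large at (620,315). I choose (450,265). I'll check that in close crops along with the green box.

```bash
python3 - <<'E'
from rig import *
import cv2,numpy as np
t=get_image("top")[:,:,::-1];s=get_image("scene")[:,:,::-1]
np.save("t.npy",t);np.save("s.npy",s)
def crop(im,x,y,w,h,f,n): cv2.imwrite(n,cv2.resize(im[y:y+h,x:x+w],None,fx=f,fy=f,interpolation=cv2.INTER_CUBIC))
crop(t,245,130,85,80,7,"pics/tsw.png")
crop(t,65,145,110,85,7,"pics/tbuf.png")
crop(s,175,170,85,95,6,"pics/ssw.png")
crop(s,325,155,100,105,5,"pics/sbuf.png")
E
```

```text
(no output)
```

View pics/tsw.png

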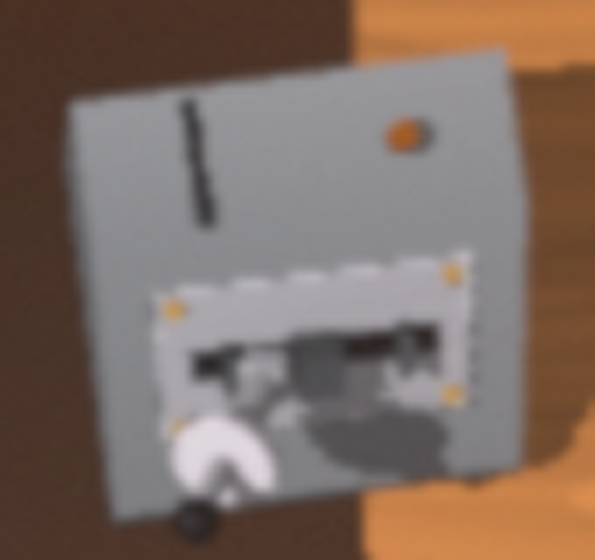

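View pics/tbuf.png

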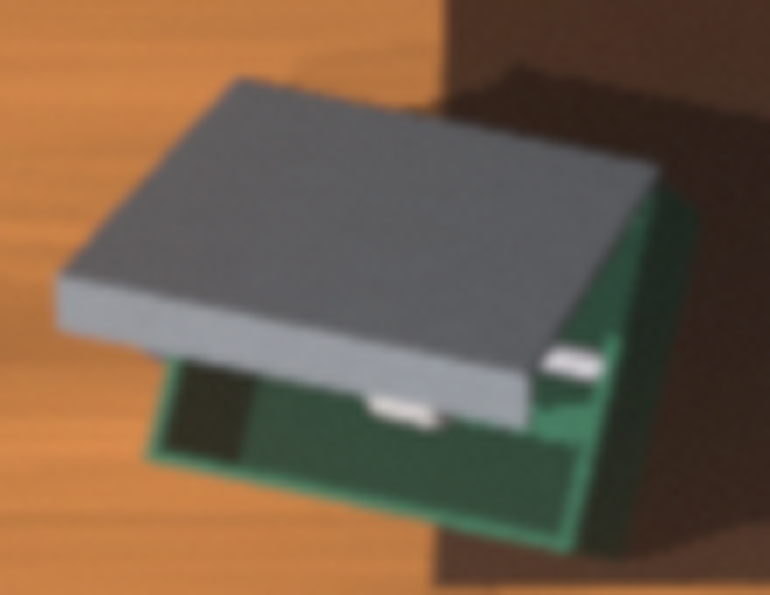

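View pics/ssw.png

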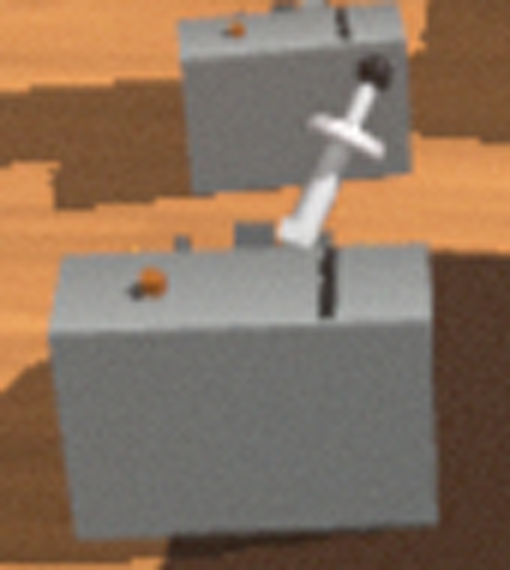

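View pics/sbuf.png

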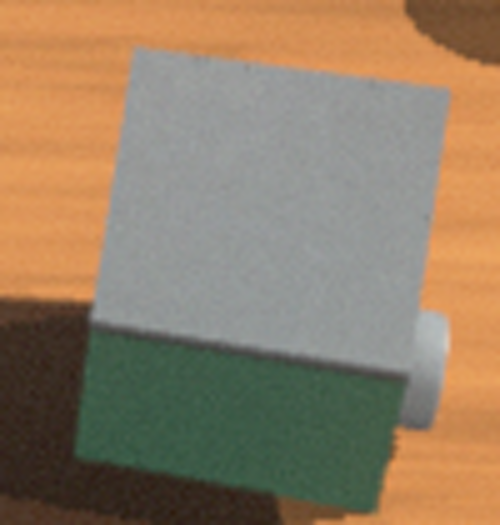

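```bash
cat > h.py <<'E'
import numpy as np
from rig import calibration
from scipy.optimize import least_squares
C={n:calibration(n) for n in("scene","top")}
def ray(n,p):
    c=C[n];d=np.linalg.inv(c["camera_matrix"])@[p[0],p[1],1];return c["position"],c["rotation"]@d
def plane(n,p,z):
    o,d=ray(n,p);return o+d*(z-o[2])/d[2]
def proj(n,P):
    c=C[n];q=c["camera_matrix"]@(c["rotation"].T@(np.asarray(P)-c["position"]));return q[:2]/q[2]
def tri(p1,n1,p2,n2):
    o1,d1=ray(n1,p1);o2,d2=ray(n2,p2)
    A=np.c_[d1,-d2];t=np.linalg.lstsq(A,o2-o1,rcond=None)[0];a=o1+d1*t[0];b=o2+d2*t[1];return (a+b)/2,np.linalg.norm(a-b)
def un(p,f,x,y): return ((p[0]+.5)/f-.5+x,(p[1]+.5)/f-.5+y)
E
python3 - <<'E'
from h import *
np.set_printoptions(precision=4,suppress=True)
T=lambda p:un(p,7,245,130)
S=lambda p:un(p,6,175,170)
obs=[("top",T((70,103)),(.08,.085,.122)),("top",T((505,50)),(.08,-.085,.122)),("top",T((115,520)),(-.075,.085,.027)),("top",T((522,465)),(-.075,-.085,.027)),
("scene",S((53,333)),(.08,-.085,.122)),("scene",S((433,322)),(.08,.085,.122)),("scene",S((75,538)),(.08,-.085,0)),("scene",S((437,522)),(.08,.085,0)),("scene",S((65,258)),(.02,-.085,.122)),("scene",S((430,245)),(.02,.085,.122))]
for n,p,l in obs: print(n,l,plane(n,p,l[2]))
def fit(obs,x0):
    def f(v):
        c,s=np.cos(v[2]),np.sin(v[2])
        return np.concatenate([plane(n,p,l[2])[:2]-(v[0]+c*l[0]-s*l[1],v[1]+s*l[0]+c*l[1]) for n,p,l in obs])
    r=least_squares(f,x0,loss="soft_l1",f_scale=.003);print(r.x,np.degrees(r.x[2]),(r.fun*1000).reshape(-1,2));return r.x
v=fit(obs,[.5,-.15,0])
# lever tip
p=tri(S((373,70)),"scene",T((197,520)),"top");print("tip",p)
c,s=np.cos(v[2]),np.sin(v[2]);R=np.array([[c,-s,0],[s,c,0],[0,0,1]])
L=.7071;Rp=R@np.array([[L,0,-L],[0,1,0],[L,0,L]])
P=np.array([v[0],v[1],.06]);
for a in(.45,-.45):
    d=Rp@[0,np.sin(a),np.cos(a)];print("dir",d,"tip",P+.14*d,"neck",P+.08*d)
print("tip in pivot",Rp.T@(p[0]-P))
# buff box
TB=lambda p:un(p,7,65,145);SB=lambda p:un(p,5,325,155)
obs=[("top",TB((660,165)),(.075,-.085,.1)),("top",TB((148,460)),(-.075,.085,.1)),("top",TB((570,553)),(-.075,-.085,.1)),
("scene",SB((90,325)),(.075,-.085,.1)),("scene",SB((75,457)),(.075,-.085,0)),("scene",SB((408,375)),(.075,.085,.1)),("scene",SB((378,513)),(.075,.085,0)),("top",TB((240,78)),(.075,.085,.1))]
v=fit(obs,[.45,.25,0])
c,s=np.cos(v[2]),np.sin(v[2]);R=np.array([[c,-s,0],[s,c,0],[0,0,1]])
for a,b in(((135,47),(58,275)),((450,90),(528,375))):
    q=tri(SB(a),"scene",TB(b),"top");l=R.T@(q[0]-[v[0],v[1],0]);print("hood corner",q,l,np.arctan2(l[2]-.1,.075-l[0]))
for n,p in(("jar",(332,307)),("brush",(331,240)),("tray",(323,367))): print(n,plane("top",un(p,1.5625,0,0),.03))
E
```

```text
top (0.08, 0.085, 0.122) [ 0.6712 -0.125   0.122 ]
top (0.08, -0.085, 0.122) [ 0.6909 -0.2945  0.122 ]
top (-0.075, 0.085, 0.027) [ 0.5167 -0.1439  0.027 ]
top (-0.075, -0.085, 0.027) [ 0.5381 -0.313   0.027 ]
scene (0.08, -0.085, 0.122) [ 0.6918 -0.2914  0.122 ]
scene (0.08, 0.085, 0.122) [ 0.6732 -0.1235  0.122 ]
scene (0.08, -0.085, 0) [ 0.6914 -0.2948 -0.    ]
scene (0.08, 0.085, 0) [ 0.6693 -0.1254  0.    ]
scene (0.02, -0.085, 0.122) [ 0.6353 -0.2992  0.122 ]
scene (0.02, 0.085, 0.122) [ 0.6145 -0.131   0.122 ]
[ 0.6024 -0.2187  0.1217] 6.973729041405584 [[-0.297  -0.3319]
 [-1.1933 -1.1821]
 [-0.9834 -0.4832]
 [-0.2121 -0.8052]
 [-0.3396  1.9436]
 [ 1.7287  1.106 ]
 [-0.7823 -1.438 ]
 [-2.2492 -0.8211]
 [ 2.6922  1.4083]
 [ 2.5499  0.8629]]
tip (array([ 0.506 , -0.1702,  0.1502]), np.float64(0.00011409808675167898))
dir [-0.6848  0.3544  0.6367] tip [ 0.5065 -0.1691  0.1491] neck [ 0.5476 -0.1904  0.1109]
dir [-0.5792 -0.5091  0.6367] tip [ 0.5213 -0.29    0.1491] neck [ 0.5561 -0.2594  0.1109]
tip in pivot [0.0003 0.0599 0.1272]
[ 0.5537  0.2374 -0.2134] -12.22617926077862 [[ 2.3984 -0.4097]
 [-1.1994 -1.3075]
 [-2.7457  1.0572]
 [ 2.1688 -0.1723]
 [-2.7506  1.3407]
 [ 0.7013 -0.2753]
 [-0.9971  1.3717]
 [ 2.2481 -1.6089]]
hood corner (array([0.5462, 0.2255, 0.2699]), np.float64(0.15205478016308)) [-0.0047 -0.0132  0.2699] 1.132057143175445
hood corner (array([0.5365, 0.2471, 0.204 ]), np.float64(0.1643357389874633)) [-0.0188  0.0058  0.204 ] 0.8367606407443935
jar [ 0.5395 -0.0034  0.03  ]
brush [ 0.6652 -0.0017  0.03  ]
tray [0.4292 0.0132 0.03  ]
```

```bash
python3 - <<'E'
from h import *
np.set_printoptions(precision=4,suppress=True)
TB=lambda p:un(p,7,65,145);SB=lambda p:un(p,5,325,155)
v=[.5537,.2374,-.2134]
c,s=np.cos(v[2]),np.sin(v[2]);R=np.array([[c,-s,0],[s,c,0],[0,0,1]])
for b,a in(((58,275),(450,90)),((528,375),(135,47))):
    q=tri(SB(a),"scene",TB(b),"top");l=R.T@(q[0]-[v[0],v[1],0]);print("hood corner",q,l,np.arctan2(l[2]-.1,.075-l[0]))
print(R)
E
```

```text
hood corner (array([0.5534, 0.3246, 0.2243]), np.float64(0.000502940777969929)) [-0.0188  0.0852  0.2243] 0.9245180638356105
hood corner (array([0.5166, 0.1596, 0.2254]), np.float64(0.0006753618680118374)) [-0.0198 -0.0839  0.2254] 0.9236679261856143
[[ 0.9773  0.2118  0.    ]
 [-0.2118  0.9773  0.    ]
 [ 0.      0.      1.    ]]
```

Crop check: the chosen box has footprint and lever tip matching the model to within 2 mm, so (450,265) is the right one. The hood stands at about 0.89 rad. Next I lift and swing over to the hood with the fingers shut.

Request:
servo_tool([
  {"travel": [0,0,1],"delta_rot": [0,0,0],"fingers": 255},
  {"travel": [0,0,1],"delta_rot": [0,0,0],"fingers": 255},
  {"travel": [0,0,1],"delta_rot": [0,0,0],"fingers": 255},
  {"travel": [0,0,1],"delta_rot": [0,0,0],"fingers": 255},
  {"travel": [0.5,0.9,0.2],"delta_rot": [0,0,0],"fingers": 255},
  {"travel": [0.5,0.9,0.2],"delta_rot": [0,0,0],"fingers": 255},
  {"travel": [0.5,0.9,0],"delta_rot": [0,0,0],"fingers": 255},
  {"travel": [0.5,0.9,0],"delta_rot": [0,0,0],"fingers": 255},
])

```text
time_s: 1.0
position: [0.2251, -0.4138, 0.3648]
tool_rot: [[0.955, 0.296, -0.001], [0.296, -0.955, 0.007], [0.002, -0.007, -1.0]]
ft_force: [-0.2, -0.1, 0.9]
grip_width: 0.0002
```

Request:
servo_tool([
  {"travel": [0.5,0.95,0],"delta_rot": [0,0,0],"fingers": 255},
  {"travel": [0.5,0.95,0],"delta_rot": [0,0,0],"fingers": 255},
  {"travel": [0.5,0.95,0],"delta_rot": [0,0,0],"fingers": 255},
  {"travel": [0.5,0.95,0],"delta_rot": [0,0,0],"fingers": 255},
  {"travel": [0.5,0.95,0],"delta_rot": [0,0,0],"fingers": 255},
  {"travel": [0.5,0.95,0],"delta_rot": [0,0,0],"fingers": 255},
  {"travel": [0.5,0.95,0],"delta_rot": [0,0,0],"fingers": 255},
  {"travel": [0.5,0.95,0],"delta_rot": [0,0,0],"fingers": 255},
])

```text
time_s: 1.8
position: [0.3479, -0.1753, 0.3643]
tool_rot: [[0.956, 0.294, -0.001], [0.294, -0.956, 0.008], [0.002, -0.008, -1.0]]
ft_force: [0.5, -0.7, -0.6]
grip_width: 0.0001
```

Request:
servo_tool([
  {"travel": [0.5,0.95,0],"delta_rot": [0,0,0],"fingers": 255},
  {"travel": [0.5,0.95,0],"delta_rot": [0,0,0],"fingers": 255},
  {"travel": [0.5,0.95,0],"delta_rot": [0,0,0],"fingers": 255},
  {"travel": [0.5,0.95,0],"delta_rot": [0,0,0],"fingers": 255},
  {"travel": [0.5,0.95,0],"delta_rot": [0,0,0],"fingers": 255},
  {"travel": [0.5,0.95,0],"delta_rot": [0,0,0],"fingers": 255},
  {"travel": [0.5,0.95,0],"delta_rot": [0,0,0],"fingers": 255},
  {"travel": [0,0,0],"delta_rot": [0,0,0],"fingers": 255},
])

```text
time_s: 2.6
position: [0.4559, 0.0366, 0.3636]
tool_rot: [[0.955, 0.298, -0.001], [0.298, -0.955, 0.009], [0.001, -0.009, -1.0]]
ft_force: [0.2, 0.0, -0.3]
grip_width: -0.0002
```

Request:
servo_tool([
  {"travel": [0.57,0.95,0],"delta_rot": [0,0,0],"fingers": 255},
  {"travel": [0.57,0.95,0],"delta_rot": [0,0,0],"fingers": 255},
  {"travel": [0.57,0.95,0],"delta_rot": [0,0,0],"fingers": 255},
  {"travel": [0.57,0.95,0],"delta_rot": [0,0,0],"fingers": 255},
  {"travel": [0.57,0.95,0],"delta_rot": [0,0,0],"fingers": 255},
  {"travel": [0.57,0.95,0],"delta_rot": [0,0,-0.0],"fingers": 255},
  {"travel": [0.57,0.95,-0.5],"delta_rot": [0,0,0],"fingers": 255},
  {"travel": [0.2,0,-0.5],"delta_rot": [0,0,0],"fingers": 255},
])

```text
time_s: 3.4
position: [0.585, 0.2405, 0.3335]
tool_rot: [[0.956, 0.294, 0.0], [0.294, -0.956, 0.007], [0.002, -0.007, -1.0]]
ft_force: [0.9, -0.1, 0.7]
grip_width: 0.0001
```

Request:
servo_tool([
  {"travel": [-0.2,-0.15,-0.9],"delta_rot": [0,0,0],"fingers": 255},
  {"travel": [-0.1,-0.1,-0.9],"delta_rot": [0,0,0],"fingers": 255},
  {"travel": [0,0,-0.9],"delta_rot": [0,0,0],"fingers": 255},
  {"travel": [0,0,0],"delta_rot": [0,0,0],"fingers": 255},
])

```text
time_s: 3.8
position: [0.5758, 0.2307, 0.2463]
tool_rot: [[0.956, 0.294, -0.005], [0.294, -0.956, 0.005], [-0.003, -0.006, -1.0]]
ft_force: [-0.1, -0.8, 0.9]
grip_width: -0.0001
```

Request:
servo_tool([
  {"travel": [-0.2,0.05,-0.4],"delta_rot": [0,0,0],"fingers": 255},
  {"travel": [-0.3,0.06,-0.4],"delta_rot": [0,0,0],"fingers": 255},
  {"travel": [-0.3,0.06,-0.35],"delta_rot": [0,0,0],"fingers": 255},
  {"travel": [-0.3,0.06,-0.3],"delta_rot": [0,0,0],"fingers": 255},
])

```text
time_s: 4.2
position: [0.5452, 0.2356, 0.2076]
tool_rot: [[0.956, 0.292, 0.003], [0.292, -0.956, 0.006], [0.005, -0.005, -1.0]]
ft_force: [-0.6, 0.7, 0.7]
grip_width: -0.0
```

Request:
servo_tool([
  {"travel": [-0.25,0.05,-0.4],"delta_rot": [0,0,0],"fingers": 255},
  {"travel": [-0.25,0.05,-0.4],"delta_rot": [0,0,0],"fingers": 255},
  {"travel": [-0.2,0.05,-0.4],"delta_rot": [0,0,0],"fingers": 255},
  {"travel": [-0.2,0.05,-0.4],"delta_rot": [0,0,0],"fingers": 255},
])

```text
time_s: 4.6
position: [0.5209, 0.2408, 0.1664]
tool_rot: [[0.957, 0.291, 0.016], [0.291, -0.957, 0.009], [0.018, -0.004, -1.0]]
ft_force: [-0.7, -0.3, 1.5]
grip_width: -0.0001
```

```bash
python3 - <<'E'
from rig import *
import cv2
cv2.imwrite("pics/a.png",cv2.resize(get_image("scene")[120:270,300:440,::-1],None,fx=4,fy=4))
E
```

```text
(no output)
```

View pics/a.png

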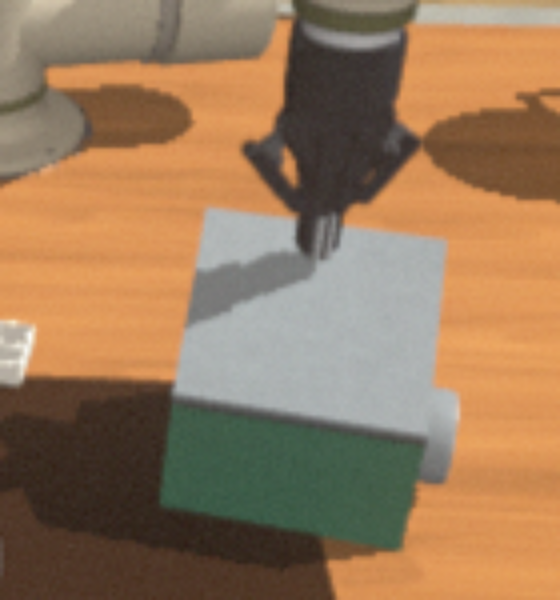

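The hood is closing: the fingers, tip at about (320,255) in the crop, press on its outer face near the free edge. I'll continue.

Request:
servo_tool([
  {"travel": [-0.15,0.03,-0.4],"delta_rot": [0,0,0],"fingers": 255},
  {"travel": [-0.1,0.03,-0.4],"delta_rot": [0,0,0],"fingers": 255},
  {"travel": [-0.1,0.03,-0.4],"delta_rot": [0,0,0],"fingers": 255},
  {"travel": [0,0,-0.4],"delta_rot": [0,0,0],"fingers": 255},
])

```text
time_s: 5.05
position: [0.5129, 0.2432, 0.1226]
tool_rot: [[0.957, 0.29, 0.023], [0.29, -0.957, 0.01], [0.025, -0.003, -1.0]]
ft_force: [-0.6, 0.5, 1.4]
grip_width: -0.0002
```

Request:
servo_tool([
  {"travel": [0,0,-0.3],"delta_rot": [0,0,0],"fingers": 255},
  {"travel": [0,0,-0.2],"delta_rot": [0,0,0],"fingers": 255},
])

```text
time_s: 5.25
position: [0.514, 0.2428, 0.1076]
tool_rot: [[0.957, 0.29, 0.024], [0.29, -0.957, 0.011], [0.026, -0.003, -1.0]]
ft_force: [0.2, 0.3, 0.5]
grip_width: 0.0
```

Request:
servo_tool([
  {"travel": [0,0,-0.1],"delta_rot": [0,0,0],"fingers": 255},
  {"travel": [0,0,-0.1],"delta_rot": [0,0,0],"fingers": 255},
])

```text
time_s: 5.45
position: [0.5141, 0.2429, 0.1051]
tool_rot: [[0.957, 0.29, 0.026], [0.29, -0.957, 0.011], [0.028, -0.003, -1.0]]
ft_force: [-17.3, -5.0, 41.6]
grip_width: -0.0
```

Request:
servo_tool([
  {"travel": [0,0,-0.1],"delta_rot": [0,0,0],"fingers": 255},
  {"travel": [0,0,-0.1],"delta_rot": [0,0,0],"fingers": 255},
])

```text
time_s: 5.65
position: [0.5141, 0.2428, 0.1053]
tool_rot: [[0.956, 0.291, 0.029], [0.291, -0.957, 0.011], [0.031, -0.002, -1.0]]
ft_force: [-10.6, -2.9, 24.7]
grip_width: -0.0
```

```bash
python3 - <<'E'
from rig import *
import cv2
cv2.imwrite("pics/b.png",cv2.resize(get_image("scene")[120:270,300:440,::-1],None,fx=4,fy=4))
E
```

```text
(no output)
```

View pics/b.png

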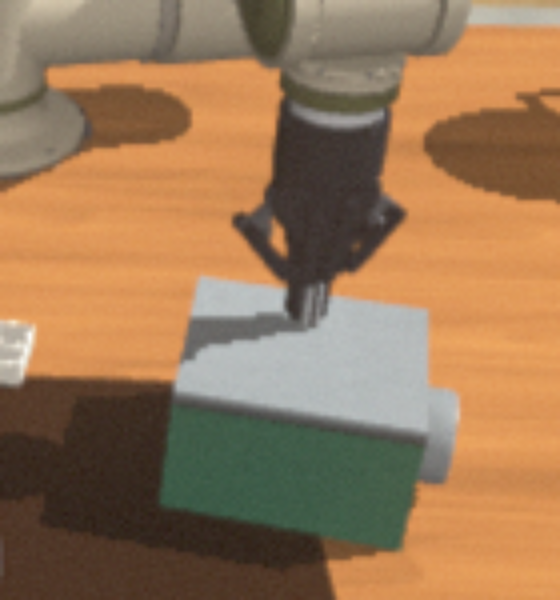

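Request:
servo_tool([
  {"travel": [0,0,0.5],"delta_rot": [0,0,0],"fingers": 255},
  {"travel": [0,0,1],"delta_rot": [0,0,0],"fingers": 255},
  {"travel": [0,0,1],"delta_rot": [0,0,0],"fingers": 255},
  {"travel": [0,0,1],"delta_rot": [0,0,0],"fingers": 255},
  {"travel": [0,0,1],"delta_rot": [0,0,0],"fingers": 180},
  {"travel": [0,0,1],"delta_rot": [0,0,0],"fingers": 165},
  {"travel": [0,-0.9,0.5],"delta_rot": [0,0,0],"fingers": 165},
  {"travel": [0,-0.9,0],"delta_rot": [0,0,0],"fingers": 165},
])

```text
time_s: 6.5
position: [0.5147, 0.1888, 0.2954]
tool_rot: [[0.955, 0.294, 0.035], [0.294, -0.956, 0.011], [0.037, -0.001, -0.999]]
ft_force: [0.0, 0.1, -0.3]
grip_width: 0.03
```

```bash
cat > plan.py <<'E'
from h import *
from rig import observe
from scipy.spatial.transform import Rotation as Ro
np.set_printoptions(precision=3,suppress=True)
v=[.6024,-.2187,.1217]
c,s=np.cos(v[2]),np.sin(v[2]);RB=np.array([[c,-s,0],[s,c,0],[0,0,1]])
Rp=RB@np.array([[.7071,0,-.7071],[0,1,0],[.7071,0,.7071]]);P=np.array([v[0],v[1],.06])
def pose(a,r,depth,beta=15,arot=None):
    b=np.radians(beta)
    l=np.array([0,np.sin(a),np.cos(a)])
    ar=a if arot is None else arot
    lr=np.array([0,np.sin(ar),np.cos(ar)]);o=np.array([0,np.cos(ar),-np.sin(ar)])
    ty=-o;tz=-np.cos(b)*np.array([1,0,0])-np.sin(b)*lr;tx=np.cross(ty,tz)
    R=Rp@np.c_[tx,ty,tz];return P+Rp@(l*r)+R[:,2]*depth,R
def delta(p,R):
    o=observe();print("now",o["position"],"f",o["ft_force"],"w",o["grip_width"],"q",o["q"])
    rv=Ro.from_matrix(R@o["tool_rot"].T).as_rotvec(degrees=True)
    print("target",p,"travel units",(p-o["position"])/.03,"rot units",rv/6)
E
python3 - <<'E'
from plan import *
for beta in(0,15,25):
  for depth in(-.08,.017):
    p,R=pose(.45,.077,depth,beta);print(beta,depth);delta(p,R)
  print(R)
  # clearance of body corners vs face plane/top
  for x in(-.043,.043):
    for y in(-.043,.043):
      for zz in(-.073,-.12):
        q=RB.T@(p+R@[x,y,zz]-[v[0],v[1],0])
        face=(q-[-.0212,0,.0812])@[-.7071,0,.7071]
        print(beta,x,y,zz,q,"above face",face,"above top",q[2]-.122)
E
```

```text
0 -0.08
now [0.515 0.189 0.295] f [ 0.047  0.134 -0.286] w 0.030030001687668166 q [ 7.58  18.522 68.829  0.381 90.579 80.477]
target [ 0.606 -0.185  0.166] travel units [  3.037 -12.443  -4.326] rot units [-3.22   7.264 -5.703]
0 0.017
now [0.515 0.189 0.295] f [ 0.047  0.134 -0.286] w 0.030030001687668166 q [ 7.58  18.522 68.829  0.381 90.579 80.477]
target [ 0.538 -0.193  0.097] travel units [  0.768 -12.721  -6.612] rot units [-3.22   7.264 -5.703]
[[ 0.685 -0.196 -0.702]
 [-0.354 -0.931 -0.086]
 [-0.637  0.308 -0.707]]
0 -0.043 -0.043 -0.073 [-0.024  0.091  0.163] above face 0.059367380579962145 above top 0.04077707997451713
0 -0.043 -0.043 -0.12 [0.01  0.091 0.196] above face 0.059367380579962103 above top 0.07401077997451713
0 -0.043 0.043 -0.073 [-0.05   0.013  0.189] above face 0.09677369904657873 above top 0.06722759508314152
0 -0.043 0.043 -0.12 [-0.017  0.013  0.222] above face 0.09677369904657868 above top 0.1004612950831415
0 0.043 -0.043 -0.073 [0.031 0.054 0.108] above face -0.018069584952881704 above top -0.013979648587810548
0 0.043 -0.043 -0.12 [0.064 0.054 0.141] a
[... 2335 characters left out ...]
201] above face 0.09493518355048561 above top 0.07948769513739926
25 -0.043 0.043 -0.073 [-0.079  0.022  0.185] above face 0.11445621177181897 above top 0.06317131784340166
25 -0.043 0.043 -0.12 [-0.062  0.031  0.228] above face 0.13234150201710218 above top 0.10593821024602362
25 0.043 -0.043 -0.073 [0.023 0.066 0.135] above face 0.006868168438297422 above top 0.01279402331349655
25 0.043 -0.043 -0.12 [0.04  0.074 0.178] above face 0.024753458683580535 above top 0.055560915716118486
25 0.043 0.043 -0.073 [-0.004 -0.012  0.161] above face 0.04427448690491398 above top 0.03924453842212089
25 0.043 0.043 -0.12 [ 0.014 -0.003  0.204] above face 0.062159777150197125 above top 0.08201143082474288
```

Request:
servo_tool([
  {"travel": [0.25,-0.9,0],"delta_rot": [-0.4,0.5,-0.67],"fingers": 165},
  {"travel": [0.25,-0.9,0],"delta_rot": [-0.4,0.5,-0.67],"fingers": 165},
  {"travel": [0.25,-0.9,0],"delta_rot": [-0.4,0.5,-0.67],"fingers": 165},
  {"travel": [0.25,-0.9,0],"delta_rot": [-0.4,0.5,-0.67],"fingers": 165},
  {"travel": [0.25,-0.9,0],"delta_rot": [-0.4,0.5,-0.67],"fingers": 165},
  {"travel": [0.25,-0.9,0],"delta_rot": [-0.4,0.5,-0.67],"fingers": 165},
  {"travel": [0.25,-0.9,0],"delta_rot": [-0.4,0.5,-0.67],"fingers": 165},
  {"travel": [0.25,-0.9,0],"delta_rot": [-0.4,0.5,-0.67],"fingers": 165},
])

```text
time_s: 7.3
position: [0.5762, -0.0367, 0.3008]
tool_rot: [[0.87, -0.212, -0.445], [-0.329, -0.921, -0.206], [-0.366, 0.326, -0.872]]
ft_force: [1.3, -1.0, 0.9]
grip_width: 0.0298
```

```bash
python3 - <<'E'
from plan import *
delta(*pose(.45,.077,-.08,20))
from rig import *
import cv2
cv2.imwrite("pics/c.png",cv2.resize(get_image("scene")[:,:,::-1],(800,600)))
E
```

```text
now [ 0.576 -0.037  0.301] f [ 1.292 -0.99   0.927] w 0.02984796546410606 q [ -8.429  36.203  43.449 -18.965 124.021  91.001]
target [ 0.584 -0.175  0.18 ] travel units [ 0.25  -4.618 -4.038] rot units [ 0.156 -0.16   0.216]
```

View pics/c.png

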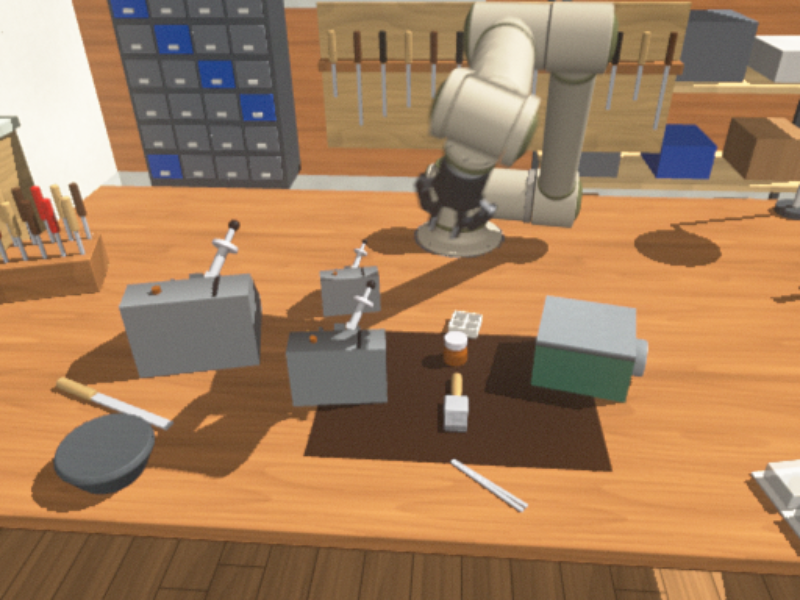

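The hood lies flat on the green box, around (587,330). Jar (455,348), brush (457,400) and tray (465,323) are unmoved. Next is the pre-grasp pose.

Request:
servo_tool([
  {"travel": [0.1,-0.95,0],"delta_rot": [0.08,-0.08,0.1],"fingers": 165},
  {"travel": [0.1,-0.95,0],"delta_rot": [0.08,-0.08,0.1],"fingers": 165},
  {"travel": [0.1,-0.95,0],"delta_rot": [0,0,0],"fingers": 165},
  {"travel": [0.1,-0.95,-0.5],"delta_rot": [0,0,0],"fingers": 165},
  {"travel": [0,-0.7,-0.8],"delta_rot": [0,0,0],"fingers": 165},
  {"travel": [0,-0.1,-0.9],"delta_rot": [0,0,0],"fingers": 165},
  {"travel": [0,0,-0.9],"delta_rot": [0,0,0],"fingers": 165},
  {"travel": [0,0,-0.5],"delta_rot": [0,0,0],"fingers": 165},
])

```text
time_s: 8.15
position: [0.5914, -0.1878, 0.1868]
tool_rot: [[0.881, -0.206, -0.425], [-0.314, -0.928, -0.2], [-0.354, 0.31, -0.883]]
ft_force: [0.4, 0.1, 0.1]
grip_width: 0.0297
```

```bash
python3 - <<'E'
from plan import *
delta(*pose(.45,.077,-.08,20))
delta(*pose(.45,.077,.014,20))
E
```

```text
now [ 0.591 -0.188  0.187] f [0.439 0.108 0.075] w 0.029742076749204916 q [-20.465  41.779  50.46  -20.616 107.085  82.828]
target [ 0.584 -0.175  0.18 ] travel units [-0.258  0.418 -0.239] rot units [0.031 0.021 0.096]
now [ 0.591 -0.188  0.187] f [0.439 0.108 0.075] w 0.029742076749204916 q [-20.465  41.779  50.46  -20.616 107.085  82.828]
target [ 0.544 -0.194  0.097] travel units [-1.59  -0.214 -3.003] rot units [0.031 0.021 0.096]
```

Request:
servo_tool([
  {"travel": [-0.25,0.42,-0.2],"delta_rot": [0.03,0.02,0.1],"fingers": 165},
  {"travel": [0,0,0],"delta_rot": [0,0,0],"fingers": 165},
  {"travel": [-0.25,-0.12,-0.5],"delta_rot": [0,0,0],"fingers": 165},
  {"travel": [-0.25,-0.12,-0.5],"delta_rot": [0,0,0],"fingers": 165},
])

```text
time_s: 8.55
position: [0.5699, -0.1832, 0.1494]
tool_rot: [[0.885, -0.195, -0.423], [-0.303, -0.931, -0.203], [-0.354, 0.307, -0.883]]
ft_force: [0.4, -0.0, -1.0]
grip_width: 0.0303
```

```bash
python3 - <<'E'
from plan import *
delta(*pose(.45,.077,.014,20))
from rig import *
import cv2
a=get_image("scene")[140:265,165:275,::-1];b=get_image("top")[125:215,240:340,::-1]
a=cv2.resize(a,None,fx=4,fy=4,interpolation=2);b=cv2.resize(b,(360,324),interpolation=2)
o=np.zeros((500,800,3),np.uint8);o[:,:440]=a;o[:324,440:]=b;cv2.imwrite("pics/d.png",o)
E
```

```text
now [ 0.57  -0.183  0.149] f [ 0.39  -0.028 -0.98 ] w 0.030307956521047646 q [-20.705  40.957  58.448 -20.157 100.095  84.507]
target [ 0.544 -0.194  0.097] travel units [-0.874 -0.368 -1.756] rot units [ 0.004  0.023 -0.013]
```

View pics/d.png

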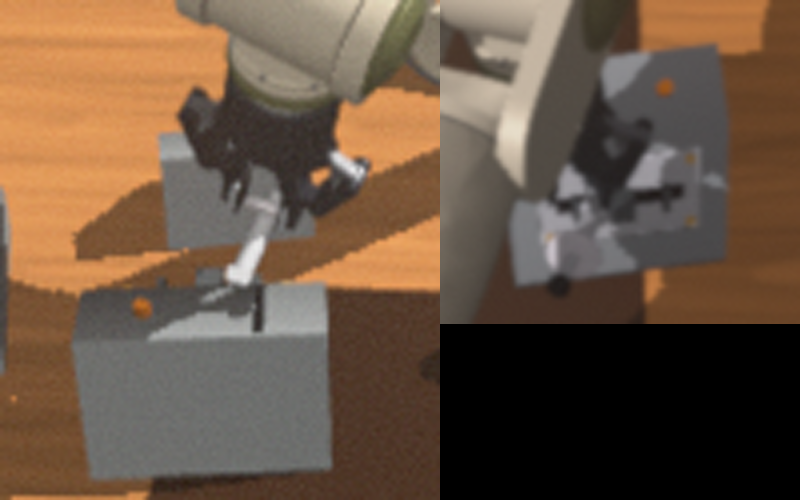

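The fingers, tips near (238,205) and (292,220) in the left crop, lie on either side of the lever and well aligned with it. I'll advance slowly.

Request:
servo_tool([
  {"travel": [-0.22,-0.1,-0.44],"delta_rot": [0,0,0],"fingers": 165},
  {"travel": [-0.22,-0.1,-0.44],"delta_rot": [0,0,0],"fingers": 165},
  {"travel": [-0.22,-0.1,-0.44],"delta_rot": [0,0,0],"fingers": 165},
])

```text
time_s: 8.95
position: [0.5524, -0.1938, 0.1125]
tool_rot: [[0.887, -0.198, -0.418], [-0.304, -0.93, -0.205], [-0.349, 0.309, -0.885]]
ft_force: [1.0, -0.6, 0.0]
grip_width: 0.0307
```

```bash
python3 - <<'E'
from plan import *
delta(*pose(.45,.077,.014,20))
E
```

```text
now [ 0.552 -0.194  0.112] f [ 0.98  -0.607  0.024] w 0.030665459891174227 q [-22.087  41.282  64.284 -20.352  93.537  85.535]
target [ 0.544 -0.194  0.097] travel units [-0.288 -0.015 -0.527] rot units [ 0.029  0.075 -0.008]
```

Request:
servo_tool([
  {"travel": [-0.15,0,-0.26],"delta_rot": [0,0.03,0],"fingers": 165},
  {"travel": [-0.14,0,-0.26],"delta_rot": [0,0.03,0],"fingers": 165},
  {"travel": [0,0,0],"delta_rot": [0,0,0],"fingers": 165},
])

```text
time_s: 9.25
position: [0.5443, -0.1945, 0.0972]
tool_rot: [[0.885, -0.197, -0.423], [-0.305, -0.93, -0.205], [-0.353, 0.311, -0.883]]
ft_force: [0.2, 0.8, 0.7]
grip_width: 0.0301
```

```bash
python3 - <<'E'
from plan import *
delta(*pose(.45,.077,.014,20))
from rig import *
import cv2
a=get_image("scene")[140:265,165:275,::-1]
cv2.imwrite("pics/e.png",cv2.resize(a,None,fx=5,fy=4.7,interpolation=2))
E
```

```text
now [ 0.544 -0.195  0.097] f [0.223 0.778 0.73 ] w 0.03013549887386354 q [-22.362  41.616  66.538 -20.547  91.288  86.179]
target [ 0.544 -0.194  0.097] travel units [-0.018  0.011 -0.018] rot units [ 0.037  0.025 -0.002]
```

View pics/e.png

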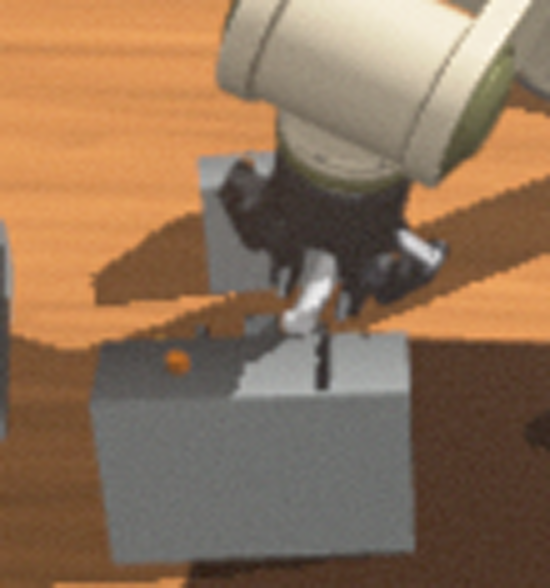

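The fingers sit astride the collar's neck, around (310,290). I'll close gently.

Request:
servo_tool([
  {"travel": [0,0,0],"delta_rot": [0,0,0],"fingers": 230},
  {"travel": [0,0,0],"delta_rot": [0,0,0],"fingers": 230},
  {"travel": [0,0,0],"delta_rot": [0,0,0],"fingers": 230},
  {"travel": [0,0,0],"delta_rot": [0,0,0],"fingers": 230},
], squeeze=25)

```text
time_s: 9.7
position: [0.5454, -0.1947, 0.0987]
tool_rot: [[0.885, -0.197, -0.421], [-0.305, -0.93, -0.207], [-0.351, 0.311, -0.883]]
ft_force: [-0.9, -1.0, -3.0]
grip_width: 0.0147
```

```bash
python3 - <<'E'
from plan import *
for a,r in((.45,.077),(.45,.092),(.3,.092),(0,.092),(-.45,.092)): print(a,r);delta(*pose(a,r,.014,20))
E
```

```text
0.45 0.077
now [ 0.545 -0.195  0.099] f [-0.877 -0.987 -3.011] w 0.01469050349708365 q [-22.327  41.57   66.331 -20.558  91.406  86.144]
target [ 0.544 -0.194  0.097] travel units [-0.055  0.015 -0.066] rot units [ 0.047  0.044 -0.007]
0.45 0.092
now [ 0.545 -0.195  0.099] f [-0.877 -0.987 -3.011] w 0.01469050349708365 q [-22.327  41.57   66.331 -20.558  91.406  86.144]
target [ 0.533 -0.189  0.106] travel units [-0.398  0.192  0.252] rot units [ 0.047  0.044 -0.007]
0.3 0.092
now [ 0.545 -0.195  0.099] f [-0.877 -0.987 -3.011] w 0.01469050349708365 q [-22.327  41.57   66.331 -20.558  91.406  86.144]
target [ 0.532 -0.201  0.11 ] travel units [-0.46  -0.224  0.365] rot units [1.05  0.17  1.008]
0 0.092
now [ 0.545 -0.195  0.099] f [-0.877 -0.987 -3.011] w 0.01469050349708365 q [-22.327  41.57   66.331 -20.558  91.406  86.144]
target [ 0.532 -0.227  0.112] travel units [-0.447 -1.088  0.457] rot units [3.056 0.421 3.038]
-0.45 0.092
now [ 0.545 -0.195  0.099] f [-0.877 -0.987 -3.011] w 0.01469050349708365 q [-22.327  41.57   66.331 -20.558  91.406  86.144]
target [ 0.543 -0.264  0.106] travel units [-0.091 -2.318  0.252] rot units [6.063 0.796 6.085]
```

Request:
servo_tool([
  {"travel": [-0.17,0.09,0.15],"delta_rot": [0,0,0],"fingers": 230},
  {"travel": [-0.17,0.09,0.15],"delta_rot": [0,0,0],"fingers": 230},
  {"travel": [0,0,0],"delta_rot": [0,0,0],"fingers": 230},
])

```text
time_s: 10.0
position: [0.5356, -0.1895, 0.1078]
tool_rot: [[0.887, -0.197, -0.418], [-0.304, -0.93, -0.208], [-0.347, 0.311, -0.885]]
ft_force: [2.4, -2.7, -6.2]
grip_width: 0.0151
```

```bash
python3 - <<'E'
from plan import *
delta(*pose(.45,.092,.014,20))
from rig import *
import cv2
a=get_image("scene")[140:265,165:275,::-1]
cv2.imwrite("pics/f.png",cv2.resize(a,None,fx=5,fy=4.7,interpolation=2))
E
```

```text
now [ 0.536 -0.19   0.108] f [ 2.446 -2.654 -6.211] w 0.015056863865295573 q [-22.235  39.957  68.022 -20.516  91.137  86.275]
target [ 0.533 -0.189  0.106] travel units [-0.073  0.02  -0.052] rot units [ 0.057  0.08  -0.016]
```

View pics/f.png

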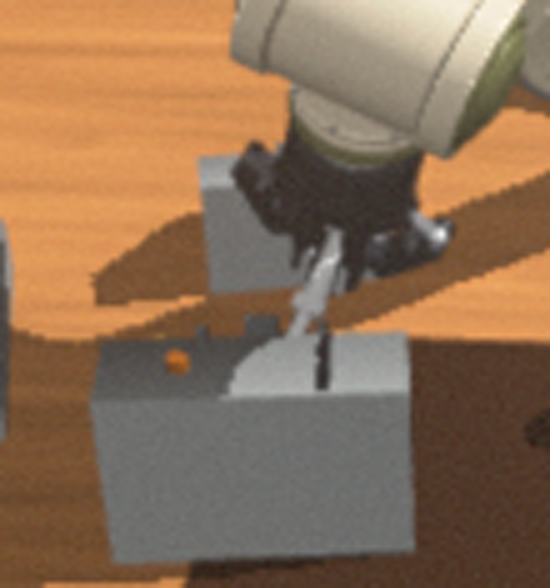

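The collar is drawn back: the foot is lifted to about (305,300), shaft visible below it, with about 7 N pull. Next I work out the swing.

```bash
python3 - <<'E'
from plan import *
pp=None
for a in np.arange(.45,-.46,-.1):
    p,R=pose(a,.092,.014,20)
    if pp is not None: print(round(a,2),(p-pp[0])/.03,Ro.from_matrix(R@pp[1].T).as_rotvec(degrees=True)/6)
    pp=(p,R)
E
```

```text
0.35 [-0.047 -0.275  0.08 ] [0.67  0.082 0.675]
0.25 [-0.027 -0.283  0.061] [0.67  0.082 0.675]
0.15 [-0.006 -0.288  0.041] [0.67  0.082 0.675]
0.05 [ 0.015 -0.289  0.021] [0.67  0.082 0.675]
-0.05 [ 0.035 -0.288  0.   ] [0.67  0.082 0.675]
-0.15 [ 0.055 -0.285 -0.021] [0.67  0.082 0.675]
-0.25 [ 0.075 -0.278 -0.041] [0.67  0.082 0.675]
-0.35 [ 0.094 -0.268 -0.061] [0.67  0.082 0.675]
-0.45 [ 0.112 -0.256 -0.08 ] [0.67  0.082 0.675]
```

Request:
servo_tool([
  {"travel": [-0.06,-0.28,0.07],"delta_rot": [0.67,0.08,0.67],"fingers": 230},
  {"travel": [-0.04,-0.29,0.05],"delta_rot": [0.67,0.08,0.67],"fingers": 230},
  {"travel": [-0.02,-0.29,0.04],"delta_rot": [0.67,0.08,0.67],"fingers": 230},
  {"travel": [0,-0.29,0.02],"delta_rot": [0.67,0.08,0.67],"fingers": 230},
])

```text
time_s: 10.45
position: [0.5341, -0.2234, 0.1133]
tool_rot: [[0.91, 0.095, -0.403], [0.074, -0.995, -0.067], [-0.407, 0.031, -0.913]]
ft_force: [4.1, -0.6, -6.2]
grip_width: 0.0152
```

```bash
python3 - <<'E'
from plan import *
for a in(.15,.05,-.15):delta(*pose(a,.092,.014,20))
E
```

```text
now [ 0.534 -0.223  0.113] f [ 4.112 -0.646 -6.224] w 0.015164023888803816 q [-28.011  40.397  64.7   -14.421  94.324  58.282]
target [ 0.531 -0.214  0.112] travel units [-0.1    0.305 -0.054] rot units [-0.72   0.065 -0.772]
now [ 0.534 -0.223  0.113] f [ 4.112 -0.646 -6.224] w 0.015164023888803816 q [-28.011  40.397  64.7   -14.421  94.324  58.282]
target [ 0.532 -0.223  0.112] travel units [-0.085  0.015 -0.034] rot units [-0.056  0.148 -0.092]
now [ 0.534 -0.223  0.113] f [ 4.112 -0.646 -6.224] w 0.015164023888803816 q [-28.011  40.397  64.7   -14.421  94.324  58.282]
target [ 0.534 -0.24   0.112] travel units [ 0.006 -0.558 -0.054] rot units [1.273 0.314 1.27 ]
```

Tracking well, so I finish the swing.

Request:
servo_tool([
  {"travel": [0,-0.29,0],"delta_rot": [0.67,0.12,0.67],"fingers": 230},
  {"travel": [0.03,-0.28,-0.02],"delta_rot": [0.67,0.12,0.67],"fingers": 230},
  {"travel": [0.06,-0.28,-0.05],"delta_rot": [0.67,0.12,0.67],"fingers": 230},
  {"travel": [0.08,-0.27,-0.07],"delta_rot": [0.67,0.1,0.67],"fingers": 230},
  {"travel": [0.1,-0.26,-0.09],"delta_rot": [0.67,0.08,0.67],"fingers": 230},
])

```text
time_s: 10.95
position: [0.5451, -0.2649, 0.1071]
tool_rot: [[0.778, 0.432, -0.455], [0.53, -0.841, 0.109], [-0.335, -0.326, -0.884]]
ft_force: [-6.6, 24.8, 5.9]
grip_width: 0.015
```

```bash
python3 - <<'E'
from plan import *
for a in(-.45,):delta(*pose(a,.092,.014,20))
delta(*pose(a,.077,.014,20))
from rig import *
import cv2
a=get_image("scene")[140:265,165:275,::-1]
cv2.imwrite("pics/g.png",cv2.resize(a,None,fx=5,fy=4.7,interpolation=2))
E
```

```text
now [ 0.545 -0.265  0.107] f [-6.561 24.802  5.88 ] w 0.015012793722439657 q [-33.199  46.373  54.257  -9.454 105.642  25.638]
target [ 0.543 -0.264  0.106] travel units [-0.082  0.024 -0.031] rot units [-0.252  0.089 -0.167]
now [ 0.545 -0.265  0.107] f [-6.561 24.802  5.88 ] w 0.015012793722439657 q [-33.199  46.373  54.257  -9.454 105.642  25.638]
target [ 0.551 -0.257  0.097] travel units [ 0.208  0.279 -0.349] rot units [-0.252  0.089 -0.167]
```

View pics/g.png

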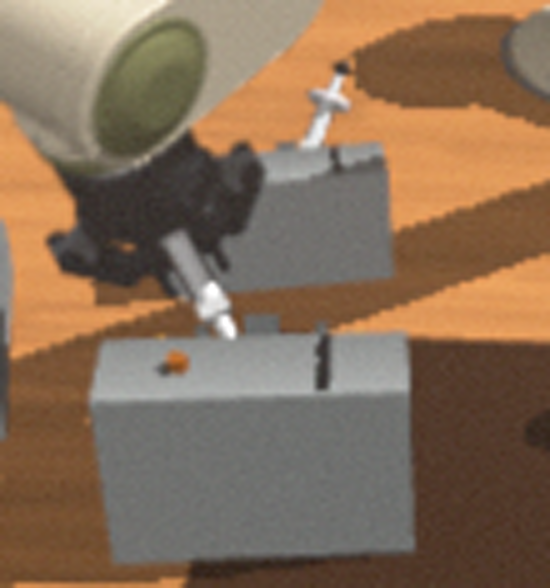

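The lever is over at its on side against the stop (25 N), foot at (212,300). I'll ease the collar back inward to its seat, then open.

Request:
servo_tool([
  {"travel": [0.08,0.1,-0.13],"delta_rot": [-0.12,0.04,-0.08],"fingers": 230},
  {"travel": [0.1,0.13,-0.16],"delta_rot": [-0.1,0.04,-0.08],"fingers": 230},
  {"travel": [0,0,0],"delta_rot": [0,0,0],"fingers": 190},
  {"travel": [0,0,0],"delta_rot": [0,0,0],"fingers": 165},
  {"travel": [0,0,0],"delta_rot": [0,0,0],"fingers": 165},
])

```text
time_s: 11.5
position: [0.5523, -0.2558, 0.0999]
tool_rot: [[0.784, 0.418, -0.459], [0.515, -0.851, 0.104], [-0.348, -0.318, -0.882]]
ft_force: [-0.8, -0.3, 0.2]
grip_width: 0.0299
```

```bash
python3 - <<'E'
from plan import *
p,R=pose(-.45,.077,.014,20);delta(p,R)
p,R=pose(-.45,.077,-.08,20);delta(p,R);print(RB.T@R[:,2])
from rig import *
import cv2
a=get_image("scene")[140:265,165:275,::-1]
cv2.imwrite("pics/i.png",cv2.resize(a,None,fx=5,fy=4.7,interpolation=2))
E
```

```text
now [ 0.552 -0.256  0.1  ] f [-0.765 -0.293  0.188] w 0.029882112504830704 q [-32.14   47.129  53.945  -9.351 105.454  27.764]
target [ 0.551 -0.257  0.097] travel units [-0.031 -0.025 -0.107] rot units [-0.128  0.025 -0.032]
now [ 0.552 -0.256  0.1  ] f [-0.765 -0.293  0.188] w 0.029882112504830704 q [-32.14   47.129  53.945  -9.351 105.454  27.764]
target [ 0.595 -0.265  0.18 ] travel units [ 1.415 -0.318  2.657] rot units [-0.128  0.025 -0.032]
[-0.447  0.149 -0.882]
```

View pics/i.png

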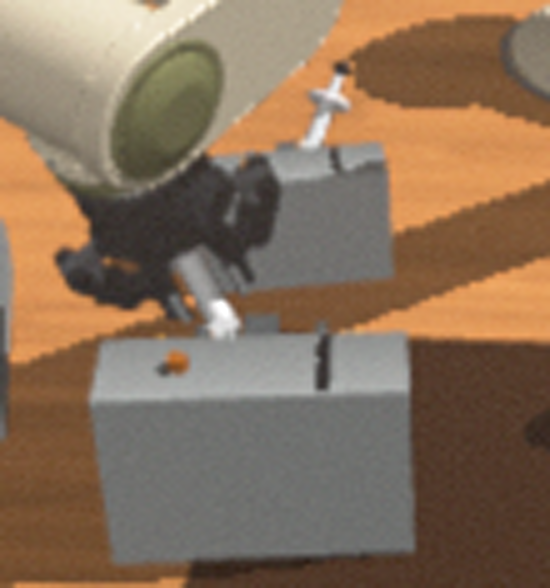

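The foot is down beside the hump at (220,322) and the wrist force is near zero. I'll back out along the tool axis.

Request:
servo_tool([
  {"travel": [0.24,-0.05,0.44],"delta_rot": [0,0,0],"fingers": 165},
  {"travel": [0.24,-0.05,0.44],"delta_rot": [0,0,0],"fingers": 165},
  {"travel": [0.24,-0.05,0.44],"delta_rot": [0,0,0],"fingers": 165},
  {"travel": [0.24,-0.05,0.44],"delta_rot": [0,0,0],"fingers": 165},
  {"travel": [0.24,-0.05,0.44],"delta_rot": [0,0,0],"fingers": 165},
  {"travel": [0.24,-0.05,0.5],"delta_rot": [0,0,0],"fingers": 165},
  {"travel": [0,0,1],"delta_rot": [0,0,0],"fingers": 165},
  {"travel": [0,0,1],"delta_rot": [0,0,0],"fingers": 165},
])

```text
time_s: 12.35
position: [0.5933, -0.2654, 0.2445]
tool_rot: [[0.782, 0.413, -0.468], [0.515, -0.85, 0.11], [-0.352, -0.327, -0.877]]
ft_force: [0.7, -0.2, 1.1]
grip_width: 0.0301
```

Request:
servo_tool([
  {"travel": [0,0,1],"delta_rot": [0,0,0],"fingers": 165},
  {"travel": [-0.7,0.7,0.3],"delta_rot": [0,0,0],"fingers": 165},
  {"travel": [-0.7,0.7,0],"delta_rot": [0,0,0],"fingers": 165},
  {"travel": [-0.7,0.7,0],"delta_rot": [0,0,0],"fingers": 165},
  {"travel": [-0.7,0.7,0],"delta_rot": [0,0,0],"fingers": 165},
  {"travel": [-0.7,0.7,0],"delta_rot": [0,0,0],"fingers": 165},
  {"travel": [0,0,0],"delta_rot": [0,0,0],"fingers": 165},
])

```text
time_s: 13.05
position: [0.483, -0.1587, 0.2909]
tool_rot: [[0.787, 0.412, -0.459], [0.51, -0.854, 0.107], [-0.347, -0.318, -0.882]]
ft_force: [-0.1, -0.6, 0.8]
grip_width: 0.0304
```

```bash
python3 - <<'E'
from rig import *
import cv2
for n in("scene","top"):
    cv2.imwrite(f"pics/{n}9.png",cv2.resize(get_image(n)[:,:,::-1],(800,600),interpolation=cv2.INTER_CUBIC))
E
```

```text
(no output)
```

View pics/scene9.png

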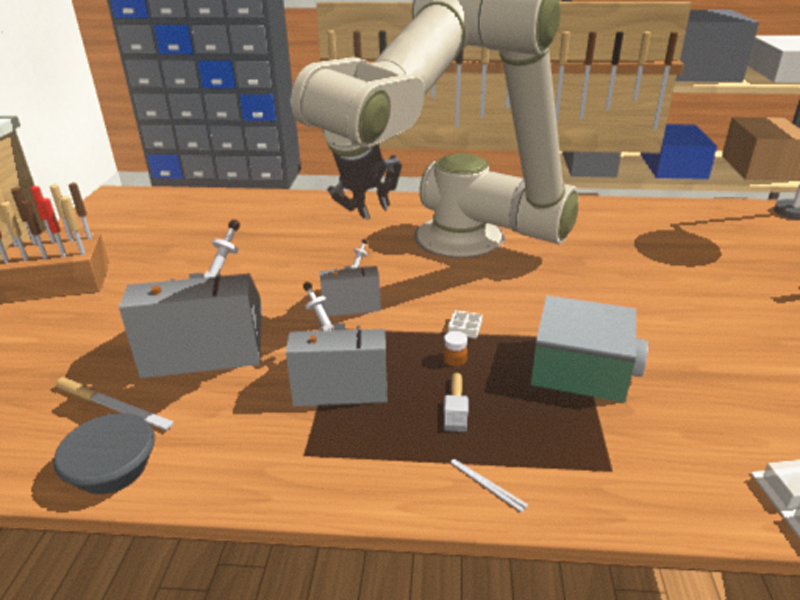

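View pics/top9.png

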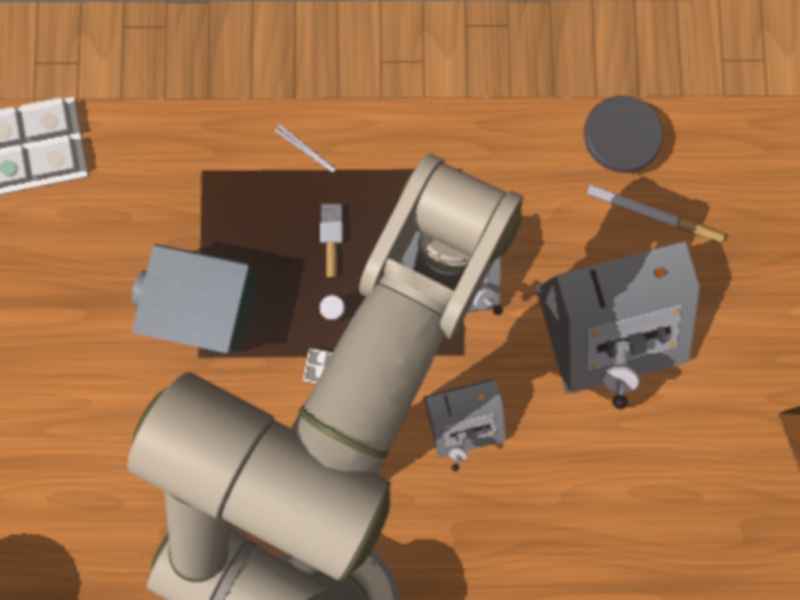

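```bash
python3 - <<'E'
from plan import *
import cv2
from rig import get_image
f=lambda p:un(p,1.5625,0,0)
q,e=tri(f((308,287)),"scene",f((497,309)),"top");l=Rp.T@(q-P);print("tip",l,e,"lever",.45+np.arctan2(-l[1],l[2]))
for a in(-.45,-.35,-.3):
  for r in(.14,.1035,.0335+.0165):
    w=P+Rp@[0,r*np.sin(a),r*np.cos(a)];print(a,r,(proj("scene",w)-[180,160])*8,(proj("top",w)-[295,180])*8)
s=get_image("scene")[160:235,180:255,::-1]
t=get_image("top")
cv2.imwrite("pics/z.png",cv2.resize(s,None,fx=8,fy=8,interpolation=2))
E
```

```text
tip [-0.001 -0.06   0.125] 0.0014159009339177993 lever 0.8971658071092083
-0.45 0.14 [130.327 183.776] [185.387 141.641]
-0.45 0.1035 [173.778 268.508] [117.346  86.158]
-0.45 0.05 [238.331 394.393] [22.552  8.86 ]
-0.35 0.14 [164.898 168.465] [150.098 157.202]
-0.35 0.1035 [199.441 257.04 ] [91.636 97.259]
-0.35 0.05 [250.804 388.744] [10.392 13.957]
-0.3 0.14 [182.665 162.081] [131.474 164.152]
-0.3 0.1035 [212.639 252.254] [ 78.105 102.214]
-0.3 0.05 [257.225 386.384] [ 4.017 16.231]
```

View pics/z.png

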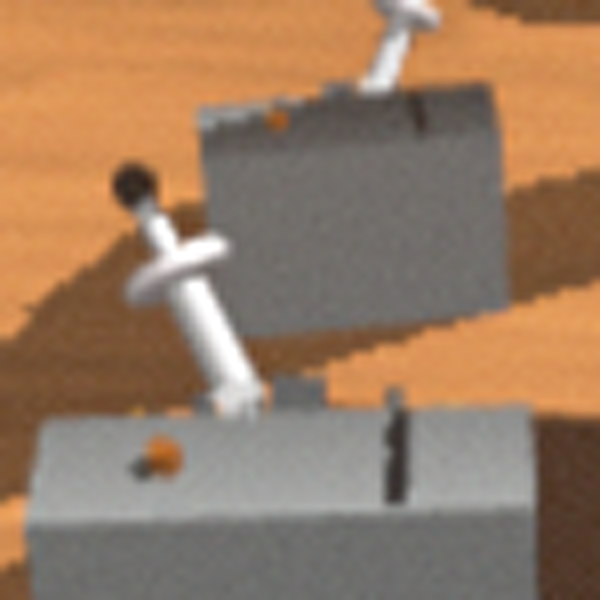

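The ball at (134,185) and the flange at (178,267) match the predicted on and seated positions, (130,184) and (174,268). I'll hand in.

```bash
python3 -c "
from rig import *
print(observe()['ft_force']);print(close_job())"
```

```text
[-0.99944163 -1.26580861  0.49747678]
the job is handed in; nothing more can be done
None
```

The hood is shut and the lever is switched on with its collar back in lock. I handed the job in at about 13 s of the 58 s allowed, and no verdict was reported.

- **Hood:** I pushed it shut with the closed fingers until the fingertips stopped firmly at z = 0.105 m, the shut height. The contact force peaked at about 45 N there, at the fingertips. In the last pictures the hood lies flat on the green box.
- **Lever:** I gripped the collar's neck on the middle-sized switch box, drew the collar back about 14 mm, and swung the lever over to its stop. I then eased the collar down beside the hump and backed the gripper out.

Last checks:
- **Angle:** the lever measures 0.897 rad from two camera views.
- **Collar:** the flange sits within about a pixel of its predicted seated place.
- **Jar and brush:** both are where they started in both views.
- **Gem tray:** it is unmoved in the scene view; the arm partly hid it in the top view.
- **Contact:** the gripper was well clear of everything, with only sensor noise of about 1.7 N at the wrist.

None of the checks failed or disagreed.

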